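Load a panel on the sloped inspection rest and start the measurement

TASK

Take only the top blue panel from the stack and lay it, face up, on the narrow sloped rest: lengthwise up the slope, centred across the bed, its lower end against the yellow stop. Set it down rather than dropping it, and leave the rest of the stack and the other things on the bench where they are. Once you have let go of the panel, push the lever with the red knob fully over to its other end to start the measurement.

Things in the scene. Friction and masses are not known exactly. Their poses are not given: they have to be found in the camera images.
- panel_a: The top panel of the stack, the one to be moved: 150 x 60 x 12 mm blue instrument panel with a black window, two metal studs and a white dot flush on its top face, about 0.3 kg; origin at the centre of its underside, x along its 150 mm length, y across its 60 mm width, z up out of its face. 
- panel_b: The middle panel of the stack, directly under the top one; stays. 150 x 60 x 12 mm blue instrument panel with a black window, two metal studs and a white dot flush on its top face, about 0.3 kg; origin at the centre of its underside, x along its 150 mm length, y across its 60 mm width, z up out of its face. 
- panel_c: The bottom panel of the stack; stays. 150 x 60 x 12 mm blue instrument panel with a black window, two metal studs and a white dot flush on its top face, about 0.3 kg; origin at the centre of its underside, x along its 150 mm length, y across its 60 mm width, z up out of its face. 
- riser: Wooden riser block under the stack, 170 x 90 mm, fixed; origin 40 mm below the centre of its top face, which stands 10 to 40 mm above the bench.
- stand: Black base block of the sloped rest, 200 x 100 mm, fixed; its top is 40 mm above its origin (which may lie up to 25 mm below the bench). Two dark posts carry the bed above it.
- bed: Bed of the rest: aluminium bar 150 x 40 mm, 12 thick, sloping 25 degrees, low end nearer the robot. Origin on its top surface, mid-width, at the inner face of the yellow stop at the low end; x runs up the slope, y across, z square out of it. The stop is 50 wide, 10 thick (x -10 to 0), 14 above the surface. A panel lying right has its origin at x 75, y 0, z 0 mm and overhangs 10 mm each side.
- lever (a joint): Angle of the start lever: 0 leaning towards the robot side (its box's -x, 0.5 rad off upright), 1.0 rad fully over to the far side (+x of its box). It starts at 0 to 0.25 and stays where it is left (light friction).
- lever_tip (a point): Centre of the lever's red knob (26 mm diameter), at the end of the 10 mm thick steel lever, 80 mm from its pivot.
- lever_base: Grey box of the lever, 70 x 50 x 25 mm, fixed; origin at the centre of its underside. The pivot lies 22 mm above the origin, its axis along y; the lever swings from -x to +x of this frame.
- meter: Bystander: yellow hand-held meter, 85 x 170 x 42 mm, lying flat.
- magnifier: Bystander: black magnifying glass lying flat, 76 mm head, 12 mm thick, handle along -x to 135 mm from the head centre (its origin).
- screwdriver: Bystander: screwdriver lying along its x.
- mug: Bystander: white mug, 80 mm diameter, 90 mm high.
- mouse: Bystander: black computer mouse, 105 x 62 x 34 mm.
- cleaner: Bystander: blue bottle, 60 mm diameter, 140 mm high.
Things that resemble listed ones, but are neither listed nor needed, are in the scene too. Leave any orange look-alike of the panel_b alone.

How it is judged:
By the outcome, as a careful person would: the job done as asked, in the order asked, and still so for the second after the job is handed in, with the robot touching nothing.
It also fails if it takes over 45 s, if anything falls off the work surface, if the arm or the gripper's body presses on something with over 40 N, if the wrist force passes 120 N, or if a joint passes its speed limit or range.

ROBOT

A 7-joint arm with a two-finger parallel gripper is mounted at the origin on the work surface. World frame = base frame: x ahead of the robot, y to its left, z up, the work surface at z = 0. Lengths are in m, angles in rad, forces in N, time in s.
With the tool pointing down it reaches from about 0.425 to 0.875 m from the base axis. Payload 4.7 kg.
Tool frame: the origin (TCP) lies at the very end of the fingers, on their centre line; the grasp point (between the pads) lies 19 mm behind it (r.grip_depth is the distance from the TCP to the grasp point, in m); z points along the fingers, y is the line along which they close (so a half turn about z gives the same grasp; the last joint's range is limited). The gripper opens to 85 mm and grips with 20 to 120 N. Pads are 22 mm wide; open, the fingers measure 114 mm over their backs; the gripper's body (76 mm by 85 mm) begins 54 mm behind the grasp point. The pads swing forward as they close: fully open they stand 13 mm farther back than shut.
Start: joints at [-1.101, 0.321, -0.07, 1.45, 0.023, 1.371, -0.057], TCP at [0.286, 0.584, 0.231] pointing down, gripper open.
Joint ranges: [-2.86, 2.86], [-0.3, 2.09], [-1.38, 1.24], [0.06, 2.45], [-1.56, 4.7], [0.09, 2.05], [-2.69, 2.69]. Speed limits (rad/s): [2.57, 2.57, 3.14, 3.14, 3.14, 3.14, 3.14].

INTERFACE

Orientations are given as a unit quaternion [x, y, z, w].
In Python, from bench import r gives the robot as it stands. Calls block until the motion is done:
- r.move_pose(position, orientation): joint-space move of the TCP to a pose.
- r.move_straight(position, attitude=None, max_speed=0.15, contact_N=None): straight line of the TCP; attitude=None keeps the orientation; max_speed is the mean speed in m/s. With contact_N (N) it stops when the force on the tool has changed by that much, and returns True; else False.
- r.movej(angles): joint-space move.
- r.move_gripper(opening, f_grip=None): finger opening in m; f_grip is the grip in N (None keeps the last); returns when the fingers have stopped.
- r.pause(seconds).
- r.solve_ik(position, orientation): joint angles nearest the present ones, or None.
- r.sense(): the state.
- r.camera(name): name is "side" or "top"; returns (picture, depth): 400x640x3 uint8, red, green, blue; 400x640 float32, m along the optical axis (not along the pixel's ray), 0 where there is no reading.
- r.get_calibration(name): a dict with "intrinsics" (3x3 intrinsics, pixels), "extrinsics" (4x4, takes a point from camera to world coordinates). Camera axes: x right, y up, looking along -z (the intrinsics and any distortion apply to the point x, -y, -z); pixel columns grow to the right and rows downward; lengths in m; the calibration is good to about 2 mm. A picture is of the moment at which its call begins. get_calibration takes no time and is no camera call.
A pose or a line that the arm cannot do raises r.Unreachable and nothing moves.
- r.sign_off(): hands the job in; it is judged then, once.
The state is a dict: "clock": time; "joint_positions": joint angles; "joint_velocities": joint speeds; "joint_torque": joint torques, N m; "eef_pos": TCP position; "orientation": TCP orientation; "force": force on the tool from outside, world axes, zero at the start; "wrist_torque": the same for the moment, N m; "width": finger opening in m; "grip_force": force on a finger pad.
Only numpy, scipy, OpenCV 4.12 (cv2) and the standard library are available. Lean on these libraries where they do the work, as an engineer would, in place of code of your own. Each camera call takes 0.05 s, during which the arm holds its last target. There are 200 camera calls.

## Working session

There is one attempt and no reset: what is moved stays moved. The work goes in short steps, each a Python script; the robot and the scene stay as the last script left them, time stands still between calls to the robot, and variables do not carry over. Pictures are saved under pics/ and viewed, at most 10 in all, crops included, and the job is handed in when it is done.

```bash
mkdir -p pics; ls; cat > h.py <<'E'
import numpy as np, cv2
from bench import r
def pts(name):
    im,d=r.camera(name); c=r.get_calibration(name); K=np.array(c["intrinsics"]);E=np.array(c["extrinsics"])
    v,u=np.mgrid[0:400,0:640]
    dist=c.get("distortion")
    if dist is not None:
        n=cv2.undistortPoints(np.stack([u,v],-1).reshape(-1,1,2).astype(float),K,np.array(dist)).reshape(400,640,2)
    else: n=np.stack([(u-K[0,2])/K[0,0],(v-K[1,2])/K[1,1]],-1)
    P=np.stack([n[...,0]*d,-n[...,1]*d,-d],-1)@E[:3,:3].T+E[:3,3]
    P[d==0]=np.nan
    return im,d,P
E
python3 - <<'E'
from h import *
for n in("top","side"):
    im,d,P=pts(n); np.savez(n,im=im,d=d,P=P); cv2.imwrite(f"pics/{n}0.png",im[...,::-1])
    c=r.get_calibration(n); print(n,c)
print(r.sense())
E
```

```text
pics
top {'intrinsics': array([[396.31921431,   0.        , 320.26066233],
       [  0.        , 396.31921431, 199.9558202 ],
       [  0.        ,   0.        ,   1.        ]]), 'extrinsics': array([[ 0.12499889,  0.97148708, -0.20146494,  0.33811351],
       [-0.99215127,  0.12307687, -0.02208927, -0.03890359],
       [ 0.00333623,  0.20264483,  0.97924662,  1.11067518],
       [ 0.        ,  0.        ,  0.        ,  1.        ]])}
side {'intrinsics': array([[520.39066398,   0.        , 322.39701858],
       [  0.        , 520.39066398, 198.66942701],
       [  0.        ,   0.        ,   1.        ]]), 'extrinsics': array([[ 0.90168592,  0.31864497, -0.29228048,  0.10331315],
       [-0.43234174,  0.6541433 , -0.62062643, -0.95936304],
       [-0.00656617,  0.68597516,  0.72759533,  1.14939456],
       [ 0.        ,  0.        ,  0.        ,  1.        ]])}
{'clock': 0.1, 'joint_positions': array([-1.1009199 ,  0.32174485, -0.07007049,  1.45155046,  0.02259282,
        1.37081524, -0.05694019]), 'joint_velocities': array([-8.36501976e-05, -2.32314849e-03,  1.69561658e-03, -2.66080797e-03,
        1.26957734e-04,  3.23617766e-04,  3.30994050e-04]), 'joint_torque': array([-7.47043778e-04, -4.94877720e+01, -3.84460520e-01, -3.15205836e+01,
        1.31135189e-02,  7.51851650e-03,  4.61863056e-05]), 'eef_pos': array([0.2859389 , 0.58318785, 0.23033666]), 'orientation': array([ 2.25934072e-01,  9.74142210e-01, -8.52501624e-04, -1.50666124e-04]), 'force': array([-0.32427058,  0.01526536,  0.11135836]), 'wrist_torque': array([ 0.07194561, -0.0266191 , -0.00463696]), 'grip_force': 0.0, 'width': 0.08546808415334313}
```

View pics/top0.png

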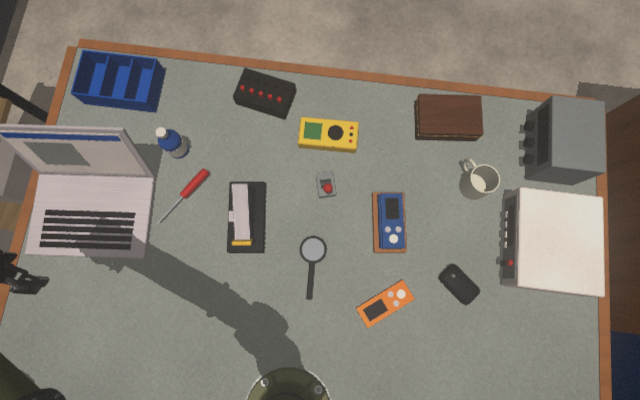

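View pics/side0.png

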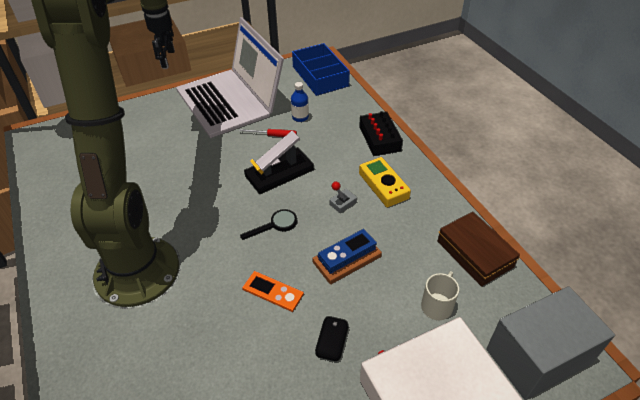

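The stack is at top (390,221), with window towards the far end and studs near. The orange look-alike is at (385,303) and is excluded by colour. The sloped rest is at (243,216), with its yellow stop at (241,243). The lever knob is at (327,188). The other red things, the black box at (265,92) and the screwdriver, aren't on a lever box.

```bash
cat > m.py <<'E'
from h import *
def blob(im,P,name,box,lo,hi,zmin=None,show=True):
    hsv=cv2.cvtColor(im,cv2.COLOR_RGB2HSV); m=cv2.inRange(hsv,lo,hi)
    k=np.zeros_like(m); u0,v0,u1,v1=box; k[v0:v1,u0:u1]=m[v0:v1,u0:u1]
    n,l,s,c=cv2.connectedComponentsWithStats(k); i=1+np.argmax(s[1:,4]); M=l==i
    return M
def rect(X):  # min area rect in xy mm
    (c,s,a)=cv2.minAreaRect((X[:,:2]*1000).astype(np.float32)); return np.round(c,1),np.round(s,1),round(a,1)
E
python3 - <<'E'
from m import *
D={n:np.load(n+".npz") for n in("top","side")}
B={"top":dict(blue=(365,185,415,260),yel=(225,232,260,250),red=(318,178,336,197),bed=(228,182,266,250),box=(312,168,342,200)),
   "side":dict(blue=(305,222,385,280),yel=(245,155,268,178),red=(325,178,345,195),bed=(245,125,310,180),box=(322,176,362,215))}
for n in D:
    im,P=D[n]["im"],D[n]["P"]; b=B[n]
    z=P[...,2]
    M=blob(im,P,n,b["blue"],(100,80,40),(130,255,255)); u0,v0,u1,v1=b["blue"]
    q=P[v0:v1,u0:u1].reshape(-1,3); q=q[~np.isnan(q).any(1)]; h=np.histogram(q[:,2],bins=np.arange(-.01,.12,.004)); print(n,"stack z hist",h[0])
    zt=np.nanpercentile(P[M][:,2],80); print(" blue",M.sum(),zt)
    top=q[abs(q[:,2]-zt)<.005]; print(" top face",rect(top),np.median(top[:,2]),len(top))
    M=blob(im,P,n,b["yel"],(18,120,80),(35,255,255)); y=P[M]; print(" yellow",M.sum(),np.nanmedian(y,0),rect(y[~np.isnan(y).any(1)]))
    M=blob(im,P,n,b["red"],(0,120,60),(8,255,255)); y=P[M]; vv,uu=np.nonzero(M); print(" red",M.sum(),uu.mean(),vv.mean(),np.nanmedian(y,0))
    u0,v0,u1,v1=b["bed"]; hsv=cv2.cvtColor(im,cv2.COLOR_RGB2HSV); k=np.zeros(z.shape,bool); k[v0:v1,u0:u1]=1
    M=k&(hsv[...,2]>110)&(hsv[...,1]<60)&(z>.03); q=P[M]; 
    # plane fit
    for _ in range(4):
        c=q.mean(0); w=np.linalg.svd(q-c)[2]; q=q[abs((q-c)@w[2])<.004]
    nn=w[2]*np.sign(w[2][2]); print(" bed",len(q),c,nn,"tilt",np.degrees(np.arccos(nn[2])),"downslope yaw",np.degrees(np.arctan2(nn[1],nn[0])))
    e=w[0]*np.sign(w[0][0]); print("  long",e,"ext",np.ptp(q@e),np.ptp(q@np.cross(nn,e)), "mid", )
    s=np.array([(q@e).max()+(q@e).min(),0])/2
    l=np.cross(nn,e); print("  mid-lat",((q@l).max()+(q@l).min())/2, "pt",e*((q@e).max()+(q@e).min())/2+l*((q@l).max()+(q@l).min())/2+nn*(c@nn), "low end e",(q@e).min())
    u0,v0,u1,v1=b["box"]; k=np.zeros(z.shape,bool); k[v0:v1,u0:u1]=1
    q=P[k&(abs(z-.025)<.006)&(hsv[...,1]<60)]; print(" box",len(q),rect(q) if len(q) else 0)
t=D["top"]["im"][...,::-1];s=D["side"]["im"][...,::-1]
f=lambda a,u,v:cv2.resize(a[v:v+70,u:u+95],None,fx=4.2,fy=4.2,interpolation=cv2.INTER_CUBIC)
cv2.imwrite("pics/crop1.png",np.vstack([np.hstack([f(t,345,185),f(s,300,215)]),np.hstack([f(t,280,150),f(s,235,120)])]))
E
```

```text
top stack z hist [   3  298 1138  330   16   16  137  317   73   12   32   17   39   55
   22  256  822  150    2    0    0    0    0    0    0    0    0    0
    0    0    0    0]
 blue 876 0.056852754709717554
 top face (array([ 526.3, -214.6]), array([148.3,  60.9]), 7.8) 0.05567816616892418 1196
 yellow 109 [0.41253914 0.17456197 0.07601575] (array([413.1, 178. ]), array([17.3, 57.2]), 15.6)
 red 63 327.42857142857144 187.63492063492063 [ 0.58045937 -0.03063351  0.10502977]
 bed 797 [0.48976355 0.18434661 0.09793018] [-0.42315845 -0.02295433  0.90576488] tilt 25.073502163871158 downslope yaw -176.8950195681032
  long [0.89781563 0.12389301 0.42258445] ext 0.1485110178022262 0.04147628657761389 mid
  mid-lat 0.12065623044731197 pt [0.48909523 0.18486554 0.0976311 ] low end e 0.4290227610544767
 box 292 (array([612.2, -23.2]), array([70.5, 49.7]), 15.3)
side stack z hist [  14  412 1472  724   76   58  153  288  139   43   31   43   27   23
   68  221  634  198    2    0    0    0    0    0    0    0    0    0
    0    0    0    0]
 blue 985 0.057238161122624344
 top face (array([ 525.5, -215.3]), array([153.3,  64.2]), 8.0) 0.05620819187077142 986
 yellow 60 [0.41392935 0.16862036 0.07581504] (array([417.3, 217.8]), array([142.2,  23.5]), 86.8)
 red 57 335.50877192982455 185.21052631578948 [ 0.57824479 -0.03734681  0.1046819 ]
 bed 406 [0.49030347 0.18318485 0.09902919] [-0.42675836 -0.01752001  0.90419597] tilt 25.284789607094503 downslope yaw -177.64911619244074
  long [0.89744402 0.11525813 0.42580489] ext 0.1483296373627942 0.04691993971907045 mid
  mid-lat 0.12414113631110202 pt [0.48889505 0.18328052 0.09836631] low end e 0.42760054042162426
 box 251 (array([609.4, -23.7]), array([72.3, 53.8]), 17.8)
```

View pics/crop1.png

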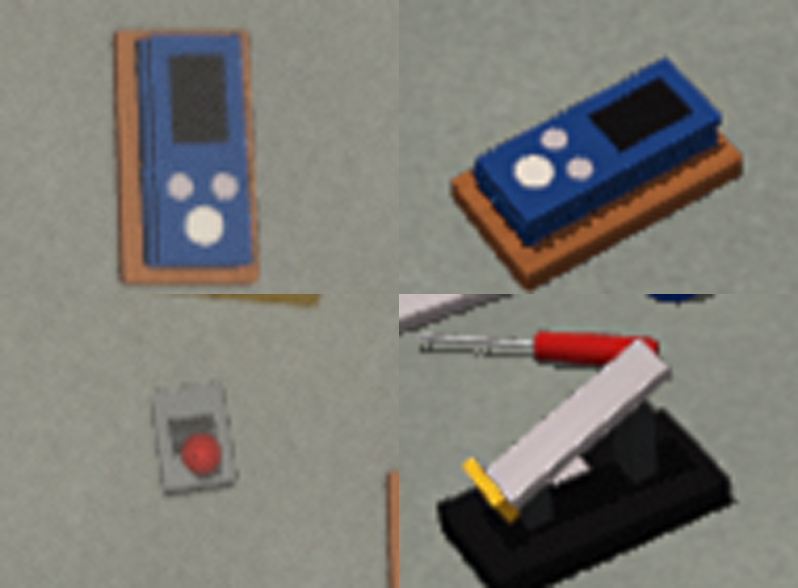

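The crop confirms the blue three-panel stack on the wooden riser, with the panels slightly staggered. The bed has its yellow stop at the near end and the lever leans towards the robot. Estimates:
- **Panel top:** (0.526, -0.215, 0.056), yaw 7.9°.
- **Bed mid-surface:** (0.489, 0.184, 0.098), yaw about 7.6°.
- **Lever box:** (0.611, -0.0235), yaw about 15.5°.

Next I check reach, then touch the panel to get its exact height.

```bash
cat > g.py <<'E'
from m import *
from scipy.spatial.transform import Rotation as Ro
def down(yawdeg,tilt=0): # tool x along heading yaw (pitched up by tilt), z into surface
    y=np.radians(yawdeg);t=np.radians(tilt)
    x=np.array([np.cos(y)*np.cos(t),np.sin(y)*np.cos(t),np.sin(t)]); n=np.array([-np.cos(y)*np.sin(t),-np.sin(y)*np.sin(t),np.cos(t)])
    return Ro.from_matrix(np.stack([x,np.cross(-n,x),-n],1)).as_quat(),x,n
PC=np.array([.526,-.215,.056]);PY=7.9
BC=np.array([.489,.184,.098]);BY=7.6
LC=np.array([.611,-.0235,0]);LY=15.5
E
python3 - <<'E'
from g import *
qp=down(PY)[0];qb,bx,bn=down(BY,25);ql=down(LY)[0]; qs=r.sense(); print(Ro.from_quat(qs["orientation"]).as_matrix().round(2))
f=lambda p,q:print(None if (j:=r.solve_ik(p,q)) is None else j.round(2))
f(PC+[0,0,.1],qp);f(PC,qp);f(BC+bn*.12,qb);f(BC,qb);f(LC+[-.1,0,.085],ql);f(LC+[.04,0,.085],ql)
r.move_gripper(.04)
r.move_pose(PC+[0,0,.06],qp)
print(r.sense()["clock"],r.sense()["width"])
c=r.move_straight(PC+[0,0,-.012],max_speed=.03,contact_N=4); s=r.sense(); print(c,s["eef_pos"],s["force"],s["width"],s["clock"])
z=s["eef_pos"][2]; np.save("z.npy",z)
r.move_straight(PC+[0,0,.05]); r.move_gripper(.085); print(r.sense()["clock"])
E
```

```text
[[-0.9   0.44 -0.  ]
 [ 0.44  0.9  -0.  ]
 [-0.   -0.   -1.  ]]
[-0.35  0.25  0.8   1.78 -0.19  1.19 -0.93]
[-0.37  0.4   0.85  1.87 -0.35  1.02 -0.8 ]
None
[-0.54 -0.1   0.01  2.28  0.3   0.58 -2.18]
[-0.56  0.17  0.6   1.98 -0.11  1.02 -1.21]
[-0.45  0.47  0.57  1.63 -0.28  1.12 -1.1 ]
3.5667 0.04030532483196826
True [ 0.52598044 -0.21495466  0.05431166] [-0.33734804  1.46160039  4.74365405] 0.03974882793654633 5.375
6.3917
```

```bash
python3 - <<'E'
from g import *
qb,bx,bn=down(BY,25)
for nm,d in dict(n02=bn*.02,n04=bn*.04,n06=bn*.06,v04=[0,0,.04],v08=[0,0,.08],v12=[0,0,.12],vx=bn*.03+[0.02,0,.06],x=bx*.03+bn*.03,dn=-.01*bn).items():
    j=r.solve_ik(BC+d,qb); print(nm,None if j is None else j.round(2))
z=float(np.load("z.npy")); qp=down(PY)[0]
p=PC.copy(); p[2]=z-.011
r.move_straight(p,max_speed=.06); s=r.sense(); print(s["force"],s["eef_pos"])
r.move_gripper(.055,40); s=r.sense(); print(s["width"],s["grip_force"],s["force"],s["clock"])
p[2]+=.02; r.move_straight(p,max_speed=.04); s=r.sense(); print(s["width"],s["grip_force"],s["force"],s["clock"])
im,d,P=pts("side"); im2,_,P2=pts("top")
f=lambda a,u,v:cv2.resize(a[v:v+120,u:u+120,::-1],None,fx=3.3,fy=3.3,interpolation=cv2.INTER_CUBIC)
cv2.imwrite("pics/g1.png",np.hstack([f(im,285,180),f(im2,330,160)]))
E
```

```text
n02 [-0.82 -0.17  0.27  2.28  0.36  0.65 -2.23]
n04 [-0.79 -0.21  0.23  2.28  0.35  0.7  -2.22]
n06 [-0.77 -0.25  0.19  2.27  0.34  0.75 -2.22]
v04 [-0.84 -0.18  0.3   2.24  0.35  0.7  -2.2 ]
v08 [-0.84 -0.23  0.29  2.19  0.34  0.79 -2.18]
v12 [-0.84 -0.27  0.27  2.14  0.32  0.88 -2.16]
vx [-0.86 -0.23  0.31  2.17  0.33  0.8  -2.16]
x [-0.89 -0.15  0.36  2.22  0.34  0.69 -2.19]
dn [-0.89 -0.1   0.36  2.29  0.37  0.57 -2.24]
[-0.11081647 -0.29872321  0.00437603] [ 0.52633119 -0.215175    0.04372058]
0.05854406788999717 43.39091777801514 [-1.52577556  1.11547577  5.57184675] 7.95
0.05872164831537846 43.266931772232056 [-0.0053726  -0.65696535 -2.19698319] 8.6
```

View pics/g1.png

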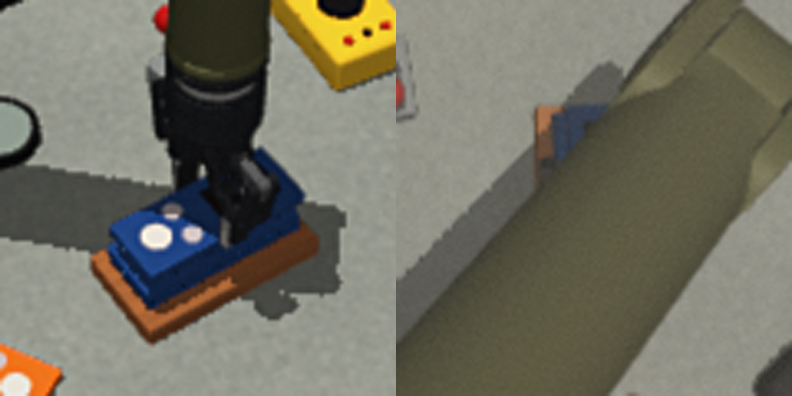

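The side view shows the top panel lifted and held across its width near the middle, with the other two panels left on the riser. The load is about 2.5–3 N, so it's one panel. Next I carry it over the bed.

```bash
python3 - <<'E'
from g import *
p=r.sense()["eef_pos"].copy(); p[2]=.24; r.move_straight(p,max_speed=.2)
qb,bx,bn=down(BY,25)
r.move_pose(BC+bx*.012+[0,0,.12],qb)
r.move_straight(BC+bx*.012+bn*.035,max_speed=.12)
s=r.sense(); print(s["width"],s["grip_force"],s["force"],s["clock"],s["eef_pos"])
im,d,P=pts("side"); im2,d2,P2=pts("top"); np.savez("side1",im=im,P=P);np.savez("top1",im=im2,P=P2)
f=lambda a,u,v:cv2.resize(a[v:v+110,u:u+110,::-1],None,fx=3.6,fy=3.6,interpolation=cv2.INTER_CUBIC)
cv2.imwrite("pics/b1.png",np.hstack([f(im,225,95),f(im2,195,165)]))
hsv=cv2.cvtColor(im,cv2.COLOR_RGB2HSV)
M=blob(im,P,"s",(225,95,335,205),(100,120,40),(125,255,255)); q=P[M]; q=q[~np.isnan(q).any(1)]
by=np.cross(bn,bx); L=np.stack([(q-BC)@bx,(q-BC)@by,(q-BC)@bn],1)*1000
print("panel in bed frame (mid): min/max pct",np.percentile(L,[1,50,99],axis=0).round(1))
E
```

```text
0.058699836873907445 43.350058794021606 [-0.07541858 -0.25158262 -1.18418011] 12.1167 [0.48585209 0.18371654 0.13563607]
panel in bed frame (mid): min/max pct [[-60.3 -34.1  37.3]
 [-31.5 -13.7  46.6]
 [  1.8  27.2  52.8]]
```

View pics/b1.png

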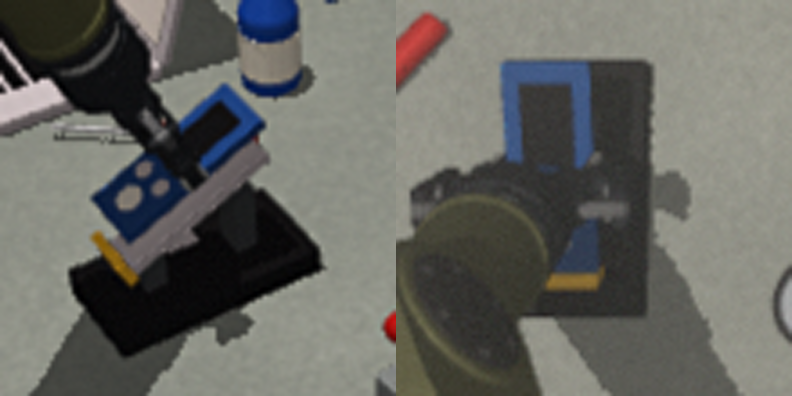

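The views show the panel held parallel above the bed, with its studs end towards the yellow stop. Next: a lateral check on the upper part of the panel, then lower to contact and slide to the stop.

```bash
python3 - <<'E'
from g import *
D=np.load("top1.npz"); im,P=D["im"],D["P"]
qb,bx,bn=down(BY,25); by=np.cross(bn,bx)
k=np.zeros(im.shape[:2],bool); k[180:240,225:380]=1; L=np.stack([(P-BC)@bx,(P-BC)@by,(P-BC)@bn],-1)*1000
zt=35+12; m=k&(abs(L[...,2]-zt)<6)&(L[...,0]>35)&(L[...,0]<100)&(abs(L[...,1])<45)
q=L[m]; print(len(q),np.percentile(q,[0.5,50,99.5],axis=0).round(1))
hi=q[q[:,0]>60];lo=q[q[:,0]<55]
for a in(lo,hi): print("y mid",(a[:,1].min()+a[:,1].max())/2,np.ptp(a[:,1]))
c=r.move_straight(BC+bx*.008-bn*.006,qb,max_speed=.04,contact_N=4); s=r.sense(); L0=np.array([bx,by,bn])@(s["eef_pos"]-BC)*1000
print("down",c,L0.round(1),s["force"],s["clock"])
t=s["eef_pos"]-bx*.025
c=r.move_straight(t,qb,max_speed=.025,contact_N=6); s=r.sense(); L0=np.array([bx,by,bn])@(s["eef_pos"]-BC)*1000
print("slide",c,L0.round(1),s["force"],s["width"],s["clock"])
im,d,P=pts("side"); im2,d2,P2=pts("top"); np.savez("side2",im=im,P=P);np.savez("top2",im=im2,P=P2)
f=lambda a,u,v:cv2.resize(a[v:v+90,u:u+90,::-1],None,fx=4.4,fy=4.4,interpolation=cv2.INTER_CUBIC)
cv2.imwrite("pics/b2.png",np.hstack([f(im,235,115),f(im2,195,175)]))
E
```

```text
532 [[ 35.3 -31.2  41.4]
 [ 61.1  -1.8  46.5]
 [ 88.8  28.1  50.4]]
y mid -1.1223138300444173 60.50176799657319
y mid -1.8288813806171973 57.91638152036585
down True [ 8.2 -0.2  0.9] [-0.16488142  0.49766852  2.10476158] 13.0167
slide True [ 0.6 -0.3  0.9] [ 2.54421164  1.57506501 -0.50419188] 0.05853566602622751 13.4833
```

View pics/b2.png

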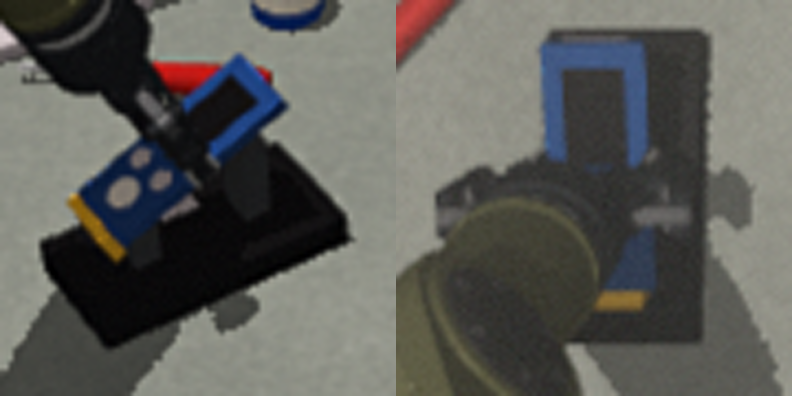

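Side and top views show the panel flat on the bed with its lower end at the stop. It sits about 1.5 mm towards -y (its right edge overhangs the stop by about 6.5 mm instead of 5). I'll nudge it, re-seat it and release.

```bash
python3 - <<'E'
from g import *
qb,bx,bn=down(BY,25); by=np.cross(bn,bx)
p=r.sense()["eef_pos"].copy()
p=p+bx*.003+by*.0017; r.move_straight(p,qb,max_speed=.02)
c=r.move_straight(p-bn*.003,qb,max_speed=.02,contact_N=4); p=r.sense()["eef_pos"].copy()
c2=r.move_straight(p-bx*.015,qb,max_speed=.02,contact_N=6); s=r.sense()
print(c,c2,(np.array([bx,by,bn])@(s["eef_pos"]-BC)*1000).round(1),s["force"])
r.move_gripper(.085); p=r.sense()["eef_pos"].copy()
r.move_straight(p+bn*.05,qb,max_speed=.1)
ql,lx,_=down(LY); 
r.move_straight(p+bn*.05+[0,0,.06],max_speed=.2)
r.move_gripper(0)
a=LC-lx*.10+[0,0,.2]; r.move_pose(a,ql)
s=r.sense(); print(s["clock"],s["eef_pos"])
im,d,P=pts("side"); im2,d2,P2=pts("top"); np.savez("side3",im=im,P=P);np.savez("top3",im=im2,P=P2)
k=np.zeros(im2.shape[:2],bool); k[160:265,200:290]=1
L=np.stack([(P2-BC)@bx,(P2-BC)@by,(P2-BC)@bn],-1)*1000
q=L[k&(abs(L[...,2]-12)<5)&(abs(L[...,1])<45)&(abs(L[...,0])<76)]
for lo,hi in((-60,-20),(-20,20),(20,60)):
    w=q[(q[:,0]>lo)&(q[:,0]<hi)]; print("panel y mid",(w[:,1].min()+w[:,1].max())/2,np.ptp(w[:,1]),"z",np.median(w[:,2]))
f=lambda a,u,v,w=90,h=90:cv2.resize(a[v:v+h,u:u+w,::-1],(396,396),interpolation=cv2.INTER_CUBIC)
cv2.imwrite("pics/b3.png",np.hstack([f(im,240,105,130,130),f(im2,200,170,140,140)]))
E
```

```text
True True [ 1.7 -0.2 -0.5] [-0.3500461   0.34467176  1.26200185]
17.6 [ 0.51440151 -0.04890484  0.19954802]
panel y mid -1.7185478449260163 60.94053562522913 z 11.850290472635175
panel y mid -1.7224806360218885 60.167889217352325 z 11.64740719314958
panel y mid -1.888176096073142 60.36111372424701 z 11.769427377978074
```

View pics/b3.png

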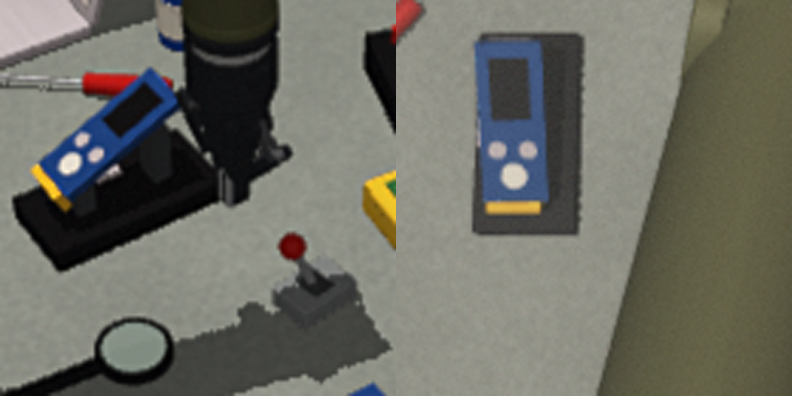

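The panel lies on the bed and the gripper is clear of it, but the re-seat may have stopped short. I'll measure the panel against the stop in the same view.

```bash
python3 - <<'E'
from g import *
qb,bx,bn=down(BY,25); by=np.cross(bn,bx)
K=r.get_calibration("top");Ki=np.array(K["intrinsics"]);E=np.array(K["extrinsics"])
def onplane(uv,h): # ray to plane bn.(p-BC)=h
    d=np.stack([(uv[:,0]-Ki[0,2])/Ki[0,0],-(uv[:,1]-Ki[1,2])/Ki[1,1],-np.ones(len(uv))],1)@E[:3,:3].T; o=E[:3,3]
    p=o+d*((h-(o-BC)@bn)/(d@bn))[:,None]; return np.stack([(p-BC)@bx,(p-BC)@by],1)*1000
for n in("top","top3"):
    D=np.load(n+".npz"); im,P=D["im"],D["P"]; big=cv2.resize(im,None,fx=4,fy=4,interpolation=cv2.INTER_CUBIC); hsv=cv2.cvtColor(big,cv2.COLOR_RGB2HSV)
    def do(lo,hi,h,nm,box):
        m=cv2.inRange(hsv,lo,hi); k=np.zeros_like(m); a,b,c,d=[4*i for i in box]; k[b:d,a:c]=m[b:d,a:c]
        C=max(cv2.findContours(k,cv2.RETR_EXTERNAL,cv2.CHAIN_APPROX_NONE)[0],key=cv2.contourArea)[:,0].astype(float)
        q=onplane((C+.5)/4-.5,h); c_,s_,a_=cv2.minAreaRect(q.astype(np.float32)); print(n,nm,"c",np.round(c_,1),"s",np.round(s_,1),round(a_,1),"x",q[:,0].min().round(1),q[:,0].max().round(1),"y",q[:,1].min().round(1),q[:,1].max().round(1))
    do((18,120,60),(35,255,255),.014,"stop",(215,225,270,260))
    if n=="top": do((0,0,110),(180,60,255),0,"bed",(228,178,252,248))
    else: do((100,90,40),(125,255,255),.012,"panel",(215,170,262,255))
for n in("side","side3"):
    pass
E
```

```text
top stop c [-77.7  -0.2] s [18.7 54.6] 3.9 x -85.8 -66.6 y -26.9 26.9
top bed c [8.7 3.6] s [ 60.3 166.7] 86.6 x -74.1 90.5 y -31.2 35.7
top3 stop c [-80.1   1.1] s [51.6 11. ] 89.6 x -85.8 -74.6 y -24.7 26.9
top3 panel c [ 0.8 -1.5] s [ 60.5 149.9] 89.9 x -74.2 75.7 y -31.8 28.8
```

The panel is within 1 mm of the stop but about 2.6 mm off-centre relative to the stop's centre. There's time left, so I'll mend it: regrasp centred on the bed, push to the stop and release.

```bash
cat > fin.py <<'E'
from g import *
qb,bx,bn=down(BY,25); by=np.cross(bn,bx); F=np.array([bx,by,bn])
loc=lambda s:(F@(s["eef_pos"]-BC)*1000).round(1)
E
python3 - <<'E'
from fin import *
r.move_gripper(.085)
g=BC+by*.0025+bx*.001+bn*.001
r.move_pose(g+bn*.05+[0,0,.03],qb); r.move_straight(g,max_speed=.08); print(loc(r.sense()))
r.move_gripper(.055,30); s=r.sense(); print("grip",loc(s),s["width"],s["force"],s["clock"])
c=r.move_straight(g-bx*.006,qb,max_speed=.015,contact_N=8); s=r.sense(); print(c,loc(s),s["force"]@F.T)
r.move_gripper(.085); p=r.sense()["eef_pos"].copy()
r.move_straight(p+bn*.05,qb,max_speed=.12); r.move_straight(p+bn*.05+[0,0,.06],max_speed=.25); r.move_gripper(0)
ql,lx,_=down(LY); r.move_pose(LC-lx*.10+[0,0,.18],ql); print(r.sense()["clock"])
im,d,P=pts("side"); im2,d2,P2=pts("top"); np.savez("side4",im=im,P=P);np.savez("top4",im=im2,P=P2)
K=r.get_calibration("top");Ki=np.array(K["intrinsics"]);E=np.array(K["extrinsics"])
hsv=cv2.cvtColor(cv2.resize(im2,None,fx=4,fy=4,interpolation=cv2.INTER_CUBIC),cv2.COLOR_RGB2HSV)
for lo,hi,h in(((18,120,60),(35,255,255),.014),((100,90,40),(125,255,255),.012)):
    m=cv2.inRange(hsv,lo,hi); k=np.zeros_like(m); k[680:1030,860:1060]=m[680:1030,860:1060]
    C=max(cv2.findContours(k,cv2.RETR_EXTERNAL,cv2.CHAIN_APPROX_NONE)[0],key=cv2.contourArea)[:,0].astype(float); uv=(C+.5)/4-.5
    dd=np.stack([(uv[:,0]-Ki[0,2])/Ki[0,0],-(uv[:,1]-Ki[1,2])/Ki[1,1],-np.ones(len(uv))],1)@E[:3,:3].T;o=E[:3,3]
    q=(o+dd*((h-(o-BC)@bn)/(dd@bn))[:,None]-BC)@F.T*1000; print(cv2.minAreaRect(q[:,:2].astype(np.float32)),q.min(0).round(1),q.max(0).round(1))
f=lambda a,u,v,w=90,h=90:cv2.resize(a[v:v+h,u:u+w,::-1],(396,396),interpolation=cv2.INTER_CUBIC)
cv2.imwrite("pics/b4.png",np.hstack([f(im,240,105,130,130),f(im2,200,170,90,90)]))
E
```

```text
[1.6 2.7 1.4]
grip [1.5 2.3 1.6] 0.05893732304680492 [-3.61905444 -2.29568071  6.83068691] 20.9167
True [1.5 2.3 1.7] [1.97579552 0.80009951 2.48384411]
24.2167
((-80.12419128417969, 1.1644783020019531), (51.58574676513672, 10.985672950744629), 89.57841491699219) [-85.8 -24.7  14. ] [-74.5  27.   14. ]
((0.9734878540039062, 0.9270286560058594), (60.40008544921875, 149.63853454589844), 89.81564331054688) [-73.8 -29.3  12. ] [75.7 31.2 12. ]
```

View pics/b4.png

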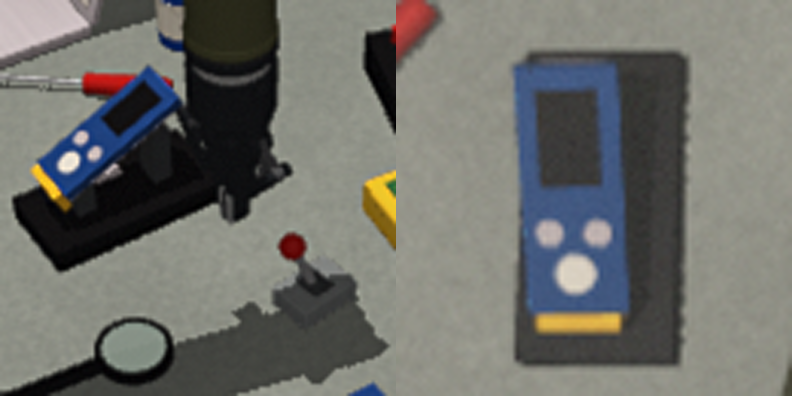

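The panel is now centred (panel 0.9, stop 1.2). A gap of up to about 1 mm at the stop is possible, because the slide stopped on a transient. I'll press the panel's upper end gently down-slope with closed fingers, then push the lever.

```bash
python3 - <<'E'
from fin import *
g=BC+by*.001+bx*.108+bn*.004
assert r.solve_ik(g,qb) is not None
r.move_pose(g+bx*.01+[0,0,.06],qb); r.move_straight(g,max_speed=.12); r.pause(.1)
c=r.move_straight(g-bx*.028,qb,max_speed=.025,contact_N=4); s=r.sense(); print(c,loc(s),s["force"]@F.T,s["clock"])
r.move_straight(s["eef_pos"]+bx*.015,qb,max_speed=.08); r.move_straight(s["eef_pos"]+bx*.015+np.array([0,0,.07]),max_speed=.25)
ql,lx,_=down(LY); a=LC-lx*.085+[0,0,.083]
r.move_pose(a+[0,0,.07],ql); r.move_straight(a,max_speed=.12); print("at lever",r.sense()["clock"])
c=r.move_straight(LC+lx*.035+[0,0,.083],max_speed=.06,contact_N=10); s=r.sense(); print(c,(s["eef_pos"]-LC)@lx,s["force"],s["clock"])
im,d,P=pts("side"); f=lambda a,u,v,w=130,h=130:cv2.resize(a[v:v+h,u:u+w,::-1],(396,396),interpolation=cv2.INTER_CUBIC)
cv2.imwrite("pics/l1.png",np.hstack([f(im,290,140,90,90),f(im,230,105)]))
E
```

```text
True [86.   1.   4.1] [2.63617563 0.2887983  1.00633682] 26.975
at lever 29.4833
True 0.014759943747968553 [-1.96338582 -0.1669105   0.34357101] 31.0
```

View pics/l1.png

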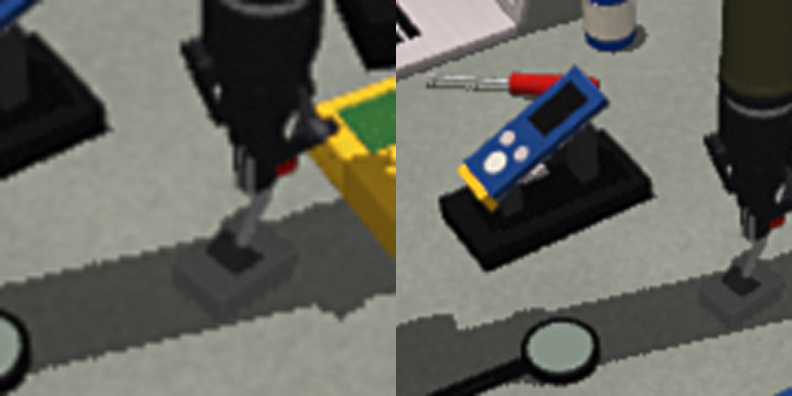

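The lever is over to the far side. It stopped at 14.8 mm, and I predicted 14 mm for the end stop. I'll press once more, retreat, check and hand in if it's right.

```bash
python3 - <<'E'
from fin import *
ql,lx,_=down(LY); p=r.sense()["eef_pos"].copy()
c=r.move_straight(p+lx*.008,ql,max_speed=.03,contact_N=15); s=r.sense(); print(c,(s["eef_pos"]-LC)@lx,s["force"])
r.move_straight(s["eef_pos"]-lx*.04,max_speed=.12); q=r.sense()["eef_pos"].copy(); q[2]=.25; r.move_straight(q,max_speed=.25)
im,d,P=pts("side"); 
M=blob(im,P,"s",(325,165,375,215),(0,120,60),(8,255,255)); k=np.nanmedian(P[M],0); 
ray=k-np.array(r.get_calibration("side")["extrinsics"])[:3,3]; k=k+.010*ray/np.linalg.norm(ray); v=k-LC
print("knob",k,"angle",.5+np.arctan2(v@lx,v[2]-.022),r.sense()["clock"])
f=lambda a,u,v,w=130,h=130:cv2.resize(a[v:v+h,u:u+w,::-1],(396,396),interpolation=cv2.INTER_CUBIC)
cv2.imwrite("pics/l2.png",np.hstack([f(im,230,105),f(im,270,180)]))
E
```

```text
True 0.014635936550923642 [-0.40254896 -0.26633209  0.06625229]
knob [ 0.64824117 -0.01299525  0.09247761] angle 1.0020946700308293 32.6583
```

View pics/l2.png

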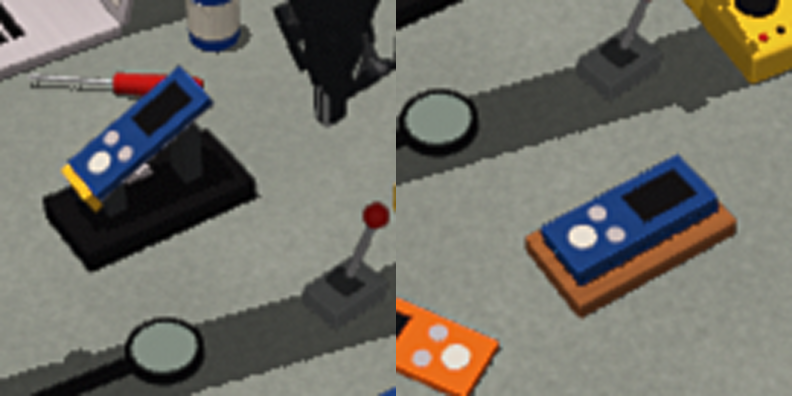

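The panel is on the rest against the stop, the lever reads about 1.00 rad, the two other panels are still on the riser, and the gripper is clear. Handing in.

```bash
python3 -c "
from bench import r
print(r.sign_off())"
```

```text
the job is handed in; nothing more can be done
None
```

The job is handed in at about 33 s on the clock: the top panel lies face up on the rest, centred to within about 1 mm and pressed against the yellow stop, and the lever reads about 1.0 rad (fully over); `r.sign_off()` returned no verdict.

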